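# Index the swivel work holder round to the test meter

### The job

The amplifier module is clamped on the locked swivel holder: pull up the holder's spring plunger and twist it so that it stays out by itself when you let go, then swing the plate round by its upright handle until the module's terminal panel faces the low flat meter. Then twist the plunger back so that its pin drops fully home in the notch there and the plate is locked again, let go, and leave the meter, the power supply, the tin and the screwdriver where they are.

Things in the scene. Friction and masses are not known exactly. Their poses are not given: they have to be found in the camera images.
- fixture: The holder's fixed foot: round dark steel plate, 240 mm across, bolted down. Origin: on the vertical swivel axis, at table height. Its +x axis points from there to the dark bracket of the plunger (plunger axis 112 mm from the swivel axis; bracket top 56 mm, collar top 62 mm above the table; foot reaches 172 mm out); z up.
- index_plate (a point): Centre of the top of the round aluminium plate that turns on the foot, 236 mm across, 12 mm thick, top 26 mm above the table. Three radial notches 14 mm wide in its rim, 60 degrees apart. The plate carries the amplifier module (90 x 110 mm, top 58 mm above the table) and the handle, and turns with them about this point.
- swivel (a joint): Plate angle (rad, anticlockwise from above positive; stops at -1.3, 1.3). Notches at -1.047, 0, 1.047 only; starts locked at 0. Play in a notch 0.02; the pin's round tip pulls the plate in from about 0.04 off. Unlocked it turns with about 1 N at the handle and stays where left. At 0 the panel faces the fixture's +x, at +1.047 60 degrees left of that (towards +y), at -1.047 60 degrees right.
- plunger (a joint): Plunger lift (m; 0 = home, pin in a notch; stop at 0.024). Its spring and weight push it down, 6 N at home, 11 N at the stop. Home, its studs sit in the collar's slot and it cannot turn; lift 16 mm or more (19 is safe) to turn it. Twisted and let go, it rests on the collar at 0.015, pin 4 mm clear of the plate. Twisted back with no notch under the pin, it stops on the plate at 0.010.
- plunger_twist (a joint): Twist of the plunger's grip (rad, anticlockwise from above positive): 0 when home in the slot, stops at -0.05 and 1.45; at 0.9 or more it stays held out safely. It turns freely only when lifted.
- plunger_grip (a point): Point on the plunger's axis to grip, in its grey T-bar: 56 mm long, 12 mm thick, 34 mm tall, top 10 mm above this point, underside 24 mm below. It is 90 mm above the table when home and rises with the plunger. The bar's length is along this frame's y; at twist 0 that is the fixture's y. Under the bar is a 30 mm round flange, top 23 mm below this point.
- handle (a point): Point on the axis of the plate's upright black round handle, 20 mm diameter, 85 mm from the swivel axis, on the side away from the terminal panel. The point is 90 mm above the table, 10 mm below the handle's top; the handle stands free for 60 mm below it. Turns with the plate.
- terminal_panel (a point): Middle of the module's black terminal panel (two brass terminals and a connector stick out of it, towards +x of this frame), 49 mm from the swivel axis, 42 mm above the table. Its +x axis is the direction the panel faces; y is sideways. Turns with the plate.
- meter: The meter to face: low flat black box, 110 x 140 x 60 mm high, white dial and needle in its top, three brass terminals. About 290 mm from the swivel axis, about 60 degrees left or right of the fixture's +x (the side varies; the power supply is on the other). Origin: centre of its underside. Leave it alone.
- supply: Power supply: upright grey box, 120 x 110 x 150 mm, with a black carrying handle on top, 175 mm to its top. Origin: centre of its underside. Leave it alone.
- tin: Brown rectangular tin, 60 x 85 x 110 mm, with a black cap, 126 mm in all. Origin: centre of its underside. Leave it alone.
- screwdriver: Screwdriver, 200 mm long, lying on the bench. Leave it alone.

How it is judged:
On the way, in this order (a step that is already met when the one before it is completed fails the run):
1. the plunger is out and twisted, and stays out with the fingers off everything (value of joint plunger above 0.0125 m and value of joint plunger_twist above 0.6 rad and contact force between the fingers and anything else below 0.3 N), for 0.2 s.
2. the terminal panel has been turned to face the meter with the plunger still out (value of joint plunger above 0.0125 m and x of meter in the frame of terminal_panel above 0.1 m and y of meter in the frame of terminal_panel between -0.05 and 0.05 m), for 0.1 s.
At the end, for the whole second after the job is handed in: The meter's centre is in front of the terminal panel, within 50 mm of its centre line; the plunger's twist is under 0.3 rad and it is home to within 3 mm, in the notch; the plate is still; meter, supply, tin and screwdriver are within 20 mm of where they stood (value of joint plunger below 0.003 m and value of joint plunger_twist below 0.3 rad and x of meter in the frame of terminal_panel above 0.1 m and y of meter in the frame of terminal_panel between -0.05 and 0.05 m and velocity of joint swivel between -0.05 and 0.05 rad/s and distance of each of meter, supply, tin, screwdriver from where it was at the start of the episode below 0.02 m); the robot touches nothing.
It fails at once if a bystander is shoved or lifted more than 30 mm (distance of any of meter, supply, tin, screwdriver from where it was at the start of the episode above 0.03 m).
It also fails if it takes over 64 s, if anything falls off the work surface, if the arm or the gripper's body presses on something with over 40 N, if the wrist force passes 120 N, or if a joint passes its speed limit or range.

### The arm

A 6-joint arm with a two-finger parallel gripper is mounted at the origin on the work surface. World frame = base frame: x ahead of the robot, y to its left, z up, the work surface at z = 0. Lengths are in m, angles in rad, forces in N, time in s.
With the tool pointing down it reaches from about 0.325 to 0.775 m from the base axis. Payload 9.3 kg.
Tool frame: the origin (TCP) lies midway between the tips of the shut fingers; the grasp point (between the pads) lies 19 mm behind it; z points along the fingers, y is the line along which they close (so a half turn about z gives the same grasp; the last joint's range is limited). The gripper opens to 85 mm and grips with 20 to 120 N. Pads are 22 mm wide; open, the fingers measure 114 mm over their backs; the gripper's body (76 mm by 85 mm) begins 54 mm behind the grasp point. The pads swing forward as they close: fully open they stand 13 mm farther back than shut.
Start: joints at [-1.393, 0.259, 0.021, 1.334, 0, 1.418], TCP at [0.179, -0.52, 0.231] pointing down, gripper open.
Joint ranges: [-3.04, 3.04], [-0.91, 1.82], [-1.04, 1.36], [-1.92, 1.95], [-1.52, 1.45], [-3.14, 3.14]. Speed limits (rad/s): [2.22, 2.22, 2.79, 3.14, 3.14, 3.14].

### API

Orientations are given as a rotation vector (axis times angle).
In Python, from plant import * gives the robot as it stands. The module is installed in compiled form; this text tells all that it offers.
- The arm moves only by the tool apply_moves, never from a script. Its argument "commands" is a list of rows, each an object with "translation": the shift along the world's x, y, z in mm, a list of three; "turn": the turn, a rotation vector about the world's x, y, z in degrees, a list of three. In form: [{"translation": [tx, ty, tz], "turn": [rx, ry, rz]}, ...]. A call has 1 to 20 rows; each row shifts and turns the commanded pose from where the row before left it; what a row does not reach is not made up. A row lasts 1/8 s, in which the tool goes at most 62.5 mm and 10.7 degrees, less where a joint would pass 70% of its speed; a pose out of reach is approached as far as the arm can. A call with a gripper value outside its range is refused whole. "fingers" is the closure, from 0 (fully open) to 1 (shut), set as the call begins (left out, the last holds). The fingers move at their own pace and stop on an object; "squeeze" is the grip in N (left out, the last holds). Time passes only in rows, so rows that do not move let the fingers close. It gives the time, the measured TCP pose, the force, the opening and the grip force at its end, in the units of the state.
- sense(): the state, without advancing time (a new reading comes with each control period).
- read_camera(name): name is "scene" or "top"; returns a dict with "frame" (480x640x3 uint8, red, green, blue), "mtx" (3x3 intrinsics, pixels), "k1" (the pictures are not rectified: a ray, as slopes to the right and down, at radius r is drawn at 1 + k1 r^2 times it, then the intrinsics apply), "R" (3x3) and "t" (3): a world point X has camera coordinates R X + t. Camera axes: x right, y down, z forward; pixel columns grow to the right and rows downward; lengths in m; the calibration is good to about 2 mm. A picture is of the moment at which its call begins. There is no depth.
- close_job(): hands the job in; it is judged then, once.
Trained networks look in a picture, given as the dict that the camera call returned (one of the last four; its "shot" number tells which), for a name from the list of things; names that differ only in an ending like _2 or _b are one class to them, and where a whole thing is asked for, a point or a joint stands for the part that bears it (a point fixed in the world has none). Each returns a list of dicts, best first, with "p" (0 to 1); they miss things now and then, are a little off and sometimes report something else, mostly with a low value. They report only what shows in the picture. A call takes as long as a camera call.
- spot_in(target, picture): "bbox" ([centre column, centre row, width, height] in pixels, round what is visible of it).
- place_of(target, picture): "position" ([row, column] in pixels: a listed point, or the origin of a listed thing).
The state is a dict: "time_s": time; "qpos": joint angles; "joint_vel": joint speeds; "joint_torque": joint torques, N m; "ee_pos": TCP position; "tool_rot": TCP orientation; "wrist_force": force on the tool from outside, world axes, zero at the start; "ft_torque": the same for the moment, N m; "width": finger opening in m; "grasp_force": force on a finger pad.
Only numpy, scipy, OpenCV 4.12 (cv2) and the standard library are available. Lean on these libraries where they do the work, as an engineer would, in place of code of your own. Each camera call takes 0.05 s, during which the arm holds its last target. There are 200 camera calls.

## Working session

There is one attempt and no reset: what is moved stays moved. The work goes in short steps, Python scripts to look and compute and a tool call to move; the robot and the scene stay as the last step left them, time stands still between calls to the robot, and variables do not carry over. Pictures are saved under pics/ and viewed, at most 10 in all, crops included, and the job is handed in when it is done.

Besides the shell and the picture viewer there is one more tool, called after "Call:" as a command line: name --argument value ..., lists and objects as JSON in quotes. apply_moves: Moves the arm, as the interface text tells. Its arguments: {"type":"object","properties":{"commands":{"type":"array"},"fingers":{"type":"number"},"squeeze":{"type":"number"}},"required":["commands"]}

```bash
mkdir -p pics; cat > h.py <<'E'
from plant import *
import numpy as np, cv2
def pix2(c,row,col,z):
    K=np.array(c["mtx"]);k1=c["k1"];R=np.array(c["R"]);t=np.array(c["t"])
    d=np.array([(col-K[0,2])/K[0,0],(row-K[1,2])/K[1,1]]);u=d.copy()
    for _ in range(30): u=d/(1+k1*(u@u))
    v=R.T@np.array([u[0],u[1],1]);o=-R.T@t
    return o+v*(z-o[2])/v[2]
def proj(c,X):
    K=np.array(c["mtx"]);p=np.array(c["R"])@np.array(X)+np.array(c["t"]);u=p[:2]/p[2]
    u=u*(1+c["k1"]*(u@u));return np.array([K[0,0]*u[0]+K[0,2],K[1,1]*u[1]+K[1,2]])
def save(c,n): cv2.imwrite("pics/"+n+".png",cv2.cvtColor(c["frame"],cv2.COLOR_RGB2BGR))
Z=dict(fixture=0,index_plate=.026,plunger_grip=.09,handle=.09,terminal_panel=.042,meter=0,supply=0,tin=0,screwdriver=0.01)
E
cat > look.py <<'E'
from h import *
s=sense();print({k:np.round(s[k],3).tolist() for k in s})
for n in("scene","top"):
    c=read_camera(n);save(c,n+"0");print(n,"cam at",np.round(-np.array(c["R"]).T@c["t"],3))
    for k in Z:
        for r in place_of(k,c)[:2]: print(k,round(r["p"],2),np.round(r["position"],1),np.round(pix2(c,*r["position"],Z[k]),4))
E
python3 look.py
```

```text
{'time_s': 0.0, 'qpos': [-1.393, 0.259, 0.021, 1.334, -0.0, 1.418], 'joint_vel': [-0.0, 0.001, -0.001, 0.002, -0.0, 0.002], 'joint_torque': [-0.0, -55.564, 34.453, 0.014, -0.0, 0.0], 'ee_pos': [0.179, -0.52, 0.231], 'tool_rot': [-3.097, -0.517, 0.0], 'wrist_force': [-0.463, 0.462, 0.133], 'ft_torque': [-0.023, 0.032, -0.006], 'grasp_force': 0.0, 'width': 0.085}
scene cam at [ 0.889 -0.411  0.841]
fixture 0.93 [304.4 317.3] [ 0.568  -0.0769  0.    ]
index_plate 0.78 [293.6 313.9] [ 0.5549 -0.0733  0.026 ]
plunger_grip 0.93 [319.2 359. ] [ 0.6811 -0.0821  0.09  ]
plunger_grip 0.59 [442.9 270. ] [ 0.718  -0.3456  0.09  ]
handle 0.77 [254.8 284.2] [ 0.4719 -0.0747  0.09  ]
meter 0.65 [438.2 271.3] [ 0.6935 -0.3307  0.    ]
supply 0.95 [273.4 439.5] [0.7156 0.1692 0.    ]
tin 0.71 [316.7 173.5] [ 0.3653 -0.3074  0.    ]
screwdriver 0.9 [144.8 328.1] [0.2448 0.3118 0.01  ]
screwdriver 0.27 [306.4 332.8] [ 0.5991 -0.0619  0.01  ]
top cam at [0.363 0.002 1.575]
fixture 0.82 [229.6 329.5] [ 0.5556 -0.0737  0.    ]
fixture 0.64 [174.8 433.3] [ 0.698  -0.3452  0.    ]
index_plate 0.62 [220.5 332.1] [ 0.5755 -0.0793  0.026 ]
index_plate 0.49 [173.1 430.6] [ 0.6969 -0.3326  0.026 ]
plunger_grip 0.69 [176.4 335.9] [ 0.6753 -0.0862  0.09  ]
handle 0.68 [258.2 331.9] [ 0.4752 -0.0745  0.09  ]
terminal_panel 0.55 [203.6 332.4] [ 0.6161 -0.0796  0.042 ]
meter 0.67 [171.7 431.9] [ 0.7062 -0.3417  0.    ]
supply 0.66 [167.7 233.5] [0.7179 0.1731 0.    ]
tin 0.65 [301.7 427.7] [ 0.3696 -0.3225  0.    ]
screwdriver 0.91 [357. 178.] [0.2358 0.308  0.01  ]
```

View pics/scene0.png

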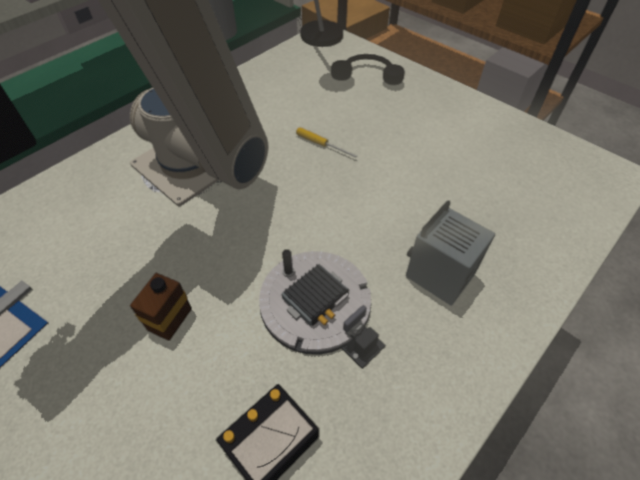

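View pics/top0.png

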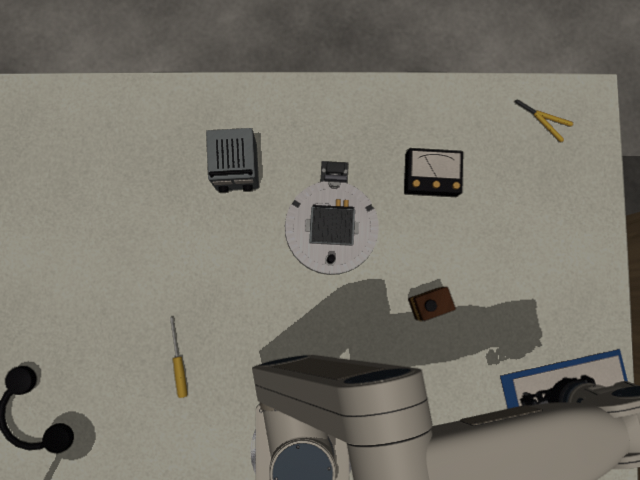

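The scene view shows the plate at about (316,300), the plunger at about (355,320) and the handle at (287,262). In the top view the meter sits right of the plunger bracket, towards -y, so the target notch is -1.047. Next I'll refine the swivel centre and the fixture's direction.

```bash
cat > fit.py <<'E'
from h import *
from scipy.optimize import least_squares
for n,(cx,cy,rad) in dict(scene=(316,298,62),top=(331,227,52)).items():
    c=read_camera(n);lab=cv2.cvtColor(c["frame"],cv2.COLOR_RGB2LAB).astype(int);b=lab[...,2]
    print(n,"b plate",b[cy+30,cx-20],"table",b[cy+90,cx-10])
    m=(b<(b[cy+30,cx-20]*.5+b[cy+90,cx-10]*.5)).astype(np.uint8);mm=np.zeros_like(m);cv2.circle(mm,(cx,cy),rad,1,-1);m&=mm
    pts=[]
    # radial outline
    for a in np.radians(np.arange(0,360,3)):
        C=np.array([.561,-.078]);prev=None
        for r in np.arange(.135,.09,-.0005):
            p=proj(c,[*(C+r*np.array([np.cos(a),np.sin(a)])),.026])
            v=cv2.remap(b.astype(np.float32),np.float32([[p[0]]]),np.float32([[p[1]]]),cv2.INTER_LINEAR)[0,0]
            if v<(b[cy+30,cx-20]+b[cy+90,cx-10])/2: pts.append(C+r*np.array([np.cos(a),np.sin(a)]));break
    pts=np.array(pts)
    f=least_squares(lambda q:np.hypot(*(pts-q[:2]).T)-q[2],[.561,-.078,.118],loss="soft_l1",f_scale=.001)
    print(len(pts),np.round(f.x,4))
    C0=np.array([318,256]) if n=="scene" else np.array([331,205])
    im=c["frame"][C0[1]-56:C0[1]+120,C0[0]-90:C0[0]+100] if n=="scene" else c["frame"][140:290,260:480]
    big=cv2.resize(im,None,fx=3.5,fy=3.3,interpolation=cv2.INTER_CUBIC);cv2.imwrite(f"pics/{n}1.png",big[...,::-1])
P=[];H=[]
for n in("scene","top"):
    c=read_camera(n)
    for k in("plunger_grip","handle","terminal_panel"):
        r=place_of(k,c)
        if r: print(n,k,r[0]["p"],np.round(pix2(c,*r[0]["position"],Z[k]),4))
E
python3 fit.py
```

```text
scene b plate 130 table 137
120 [ 0.5654 -0.0805  0.1219]
top b plate 131 table 132
120 [ 0.5594 -0.0769  0.1177]
scene plunger_grip 0.81 [ 0.6774 -0.0832  0.09  ]
scene terminal_panel 0.68 [ 0.6105 -0.0826  0.042 ]
top plunger_grip 0.51 [ 0.6768 -0.0828  0.09  ]
top handle 0.7 [ 0.4718 -0.0721  0.09  ]
```

View pics/scene1.png

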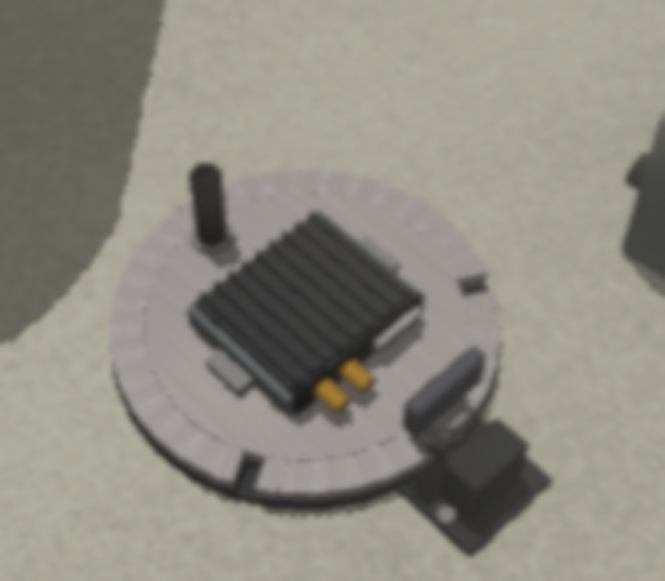

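View pics/top1.png

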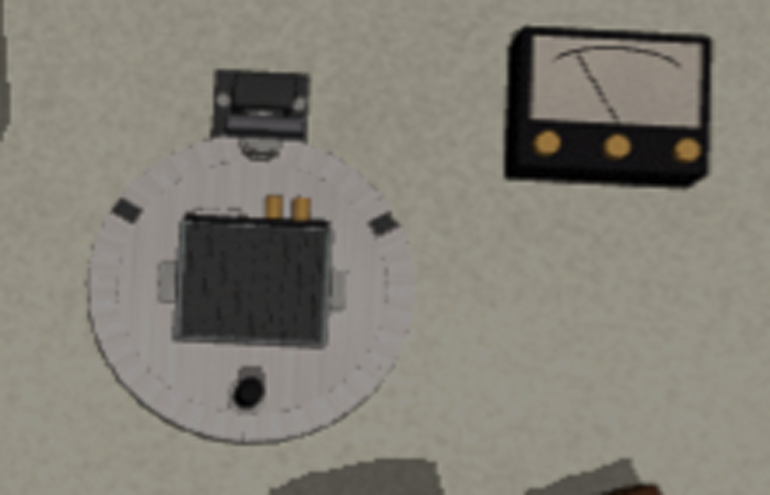

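The scene crop shows the T-bar at about (445,392) and the handle top at (205,170). In the top crop the notches are at (127,210) and (384,223), the T-bar at (264,124) and the handle top at (249,393).

```bash
cat > a.py <<'E'
from h import *
c=read_camera("top")
w=lambda x,y,z:pix2(c,140+y/3.3-.4,260+x/3.5-.4,z)
A=w(127,210,.026);B=w(384,223,.026);d=A-B
print("notch",A,B,"angle fixture x",np.degrees(np.arctan2(-d[0],d[1])))
print("bar",w(264,124,.1),"ends",w(226,122,.1),w(303,127,.1),"handle",w(249,391,.1))
c=read_camera("scene")
w=lambda x,y,z:pix2(c,200+y/3.3-.4,228+x/3.5-.4,z)
A=w(473,283,.026);B=w(250,468,.026);d=A-B
print("notch",A,B,"angle fixture x",np.degrees(np.arctan2(-d[0],d[1])))
print("bar top",w(415,404,.1),w(478,357,.1),"handle top",w(206,170,.1))
E
python3 a.py
```

```text
notch [0.61997984 0.01203281 0.026     ] [ 0.60927129 -0.17402038  0.026     ] angle fixture x -3.2941027767812514
bar [ 0.67125525 -0.08352     0.1       ] ends [ 0.67281107 -0.05720873  0.1       ] [ 0.66895485 -0.11053105  0.1       ] handle [ 0.47473829 -0.07126665  0.1       ]
notch [0.61755818 0.01317805 0.026     ] [ 0.60817386 -0.17215421  0.026     ] angle fixture x -2.898704607288653
bar top [ 0.67024919 -0.10704561  0.1       ] [ 0.67563794 -0.06151767  0.1       ] handle top [ 0.47413503 -0.06946453  0.1       ]
```

Call:
apply_moves --commands '[{"translation":[31,27,0],"turn":[0,0,4.25]},{"translation":[31,27,0],"turn":[0,0,4.25]},{"translation":[31,27,0],"turn":[0,0,4.25]},{"translation":[31,27,0],"turn":[0,0,4.25]},{"translation":[31,27,0],"turn":[0,0,4.25]},{"translation":[31,27,0],"turn":[0,0,4.25]},{"translation":[31,27,0],"turn":[0,0,4.25]},{"translation":[31,27,0],"turn":[0,0,4.25]},{"translation":[31,27,0],"turn":[0,0,4.25]},{"translation":[31,27,0],"turn":[0,0,4.25]},{"translation":[31,27,0],"turn":[0,0,4.25]},{"translation":[31,28,0],"turn":[0,0,4.25]},{"translation":[31,28,0],"turn":[0,0,4.25]},{"translation":[31,28,0],"turn":[0,0,4.25]},{"translation":[31,28,0],"turn":[0,0,4.25]},{"translation":[29,28,0],"turn":[0,0,4.25]},{"translation":[0,0,-40],"turn":[0,0,0]},{"translation":[0,0,-40],"turn":[0,0,0]},{"translation":[0,0,0],"turn":[0,0,0]}]' --fingers 0.3 --squeeze 50

```text
time_s: 3.98
ee_pos: [0.6711, -0.0827, 0.1483]
tool_rot: [-2.276, -2.158, 0.005]
wrist_force: [0.1, -0.0, 0.7]
width: 0.06
grasp_force: 0.0
```

Call:
apply_moves --commands '[{"translation":[2,0,-24],"turn":[0,0,0]},{"translation":[0,0,-24],"turn":[0,0,0]},{"translation":[0,0,-16],"turn":[0,0,0]},{"translation":[0,0,-8],"turn":[0,0,0]},{"translation":[0,0,0],"turn":[0,0,0]}]'

```text
time_s: 4.6
ee_pos: [0.6748, -0.0832, 0.0796]
tool_rot: [2.28, 2.161, 0.0]
wrist_force: [0.1, 0.2, -1.0]
width: 0.06
grasp_force: 0.0
```

Call:
apply_moves --commands '[{"translation":[0,0,0],"turn":[0,0,0]},{"translation":[0,0,0],"turn":[0,0,0]},{"translation":[0,0,0],"turn":[0,0,0]},{"translation":[0,0,0],"turn":[0,0,0]},{"translation":[0,0,0],"turn":[0,0,0]}]' --fingers 1 --squeeze 50

```text
time_s: 5.22
ee_pos: [0.6723, -0.0831, 0.0801]
tool_rot: [-2.278, -2.16, 0.004]
wrist_force: [-12.7, 0.6, 10.3]
width: 0.0111
grasp_force: 49.5
```

Call:
apply_moves --commands '[{"translation":[-2.5,0,5],"turn":[0,0,0]},{"translation":[0,0,6],"turn":[0,0,0]},{"translation":[0,0,6],"turn":[0,0,0]},{"translation":[0,0,5],"turn":[0,0,0]},{"translation":[0,0,0],"turn":[0,0,0]},{"translation":[0,0,0],"turn":[0,0,0]}]'

```text
time_s: 5.98
ee_pos: [0.6716, -0.0831, 0.1008]
tool_rot: [-2.279, -2.161, 0.001]
wrist_force: [-5.1, -0.1, -10.3]
width: 0.0109
grasp_force: 48.7
```

Call:
apply_moves --commands '[{"translation":[-1,0,0],"turn":[0,0,7]},{"translation":[0,0,0],"turn":[0,0,7]},{"translation":[0,0,0],"turn":[0,0,7]},{"translation":[0,0,0],"turn":[0,0,7]},{"translation":[0,0,0],"turn":[0,0,7]},{"translation":[0,0,0],"turn":[0,0,7]},{"translation":[0,0,0],"turn":[0,0,7]},{"translation":[0,0,0],"turn":[0,0,7]},{"translation":[0,0,0],"turn":[0,0,7]},{"translation":[0,0,0],"turn":[0,0,7]},{"translation":[0,0,0],"turn":[0,0,0]},{"translation":[0,0,0],"turn":[0,0,0]}]'

```text
time_s: 7.48
ee_pos: [0.6708, -0.0831, 0.101]
tool_rot: [-0.631, -3.077, -0.0]
wrist_force: [-4.8, -0.0, -9.8]
width: 0.0108
grasp_force: 48.7
```

Call:
apply_moves --commands '[{"translation":[-1,0,-3],"turn":[0,0,0]},{"translation":[0,0,-2.5],"turn":[0,0,0]},{"translation":[0,0,0],"turn":[0,0,0]}]'

```text
time_s: 7.85
ee_pos: [0.6705, -0.0831, 0.0957]
tool_rot: [0.628, 3.077, 0.0]
wrist_force: [-1.3, 0.6, -8.1]
width: 0.0109
grasp_force: 48.9
```

Call:
apply_moves --commands '[{"translation":[0,0,0],"turn":[0,0,0]},{"translation":[0,0,0],"turn":[0,0,0]},{"translation":[0,0,0],"turn":[0,0,0]},{"translation":[0,0,0],"turn":[0,0,0]},{"translation":[0,0,15],"turn":[0,0,0]},{"translation":[0,0,25],"turn":[0,0,0]},{"translation":[0,0,25],"turn":[0,0,0]},{"translation":[0,0,0],"turn":[0,0,0]}]' --fingers 0.3

```text
time_s: 8.85
ee_pos: [0.6713, -0.0835, 0.1639]
tool_rot: [0.627, 3.074, -0.0]
wrist_force: [1.1, -0.6, -0.7]
width: 0.06
grasp_force: 0.0
```

Call:
apply_moves --commands '[{"translation":[-40,2,0],"turn":[0,0,4]},{"translation":[-40,2,0],"turn":[0,0,4]},{"translation":[-40,2,0],"turn":[0,0,4]},{"translation":[-40,2,0],"turn":[0,0,4]},{"translation":[-38,3,0],"turn":[0,0,4]},{"translation":[0,0,0],"turn":[0,0,0]},{"translation":[0,0,0],"turn":[0,0,0]}]'

```text
time_s: 9.72
ee_pos: [0.4727, -0.0724, 0.161]
tool_rot: [0.085, 3.139, -0.0]
wrist_force: [0.7, 0.3, 0.4]
width: 0.0601
grasp_force: 0.0
```

```bash
python3 -c "
from h import *
c=read_camera('scene');im=c['frame'][180:380,200:440];cv2.imwrite('pics/s2.png',cv2.resize(im,None,fx=3,fy=3,interpolation=cv2.INTER_CUBIC)[...,::-1])
print(sense()['ee_pos'],proj(c,[.67,-.083,.105]))
for k in('plunger_grip','handle'):print(k,[(r['p'],pix2(c,*r['position'],.09)) for r in place_of(k,c)[:1]])"
```

```text
[ 0.47296153 -0.07237249  0.160817  ] [354.6752524 312.1476964]
plunger_grip []
handle [(0.97, array([ 0.47853735, -0.0840492 ,  0.09      ]))]
```

View pics/s2.png

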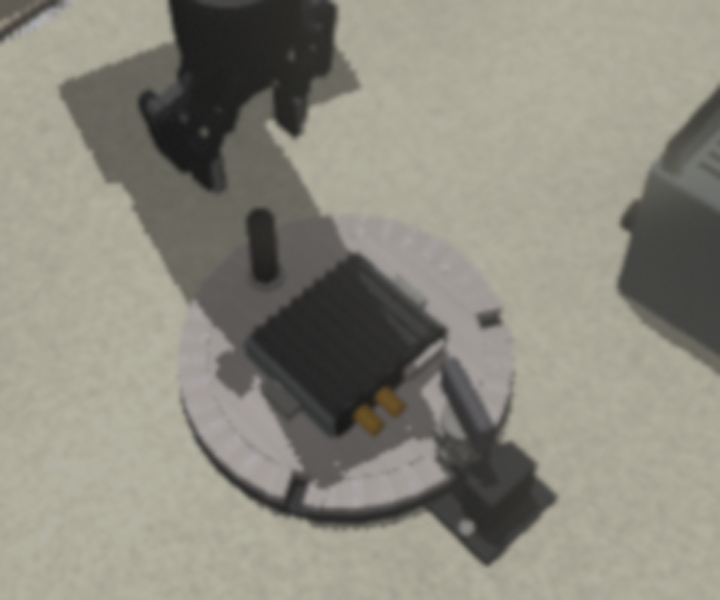

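The T-bar at (470,400) is twisted and out, and the handle at (262,245) lies under the open fingers. I'll descend and grip it.

Call:
apply_moves --commands '[{"translation":[0,0,-25],"turn":[0,0,0]},{"translation":[0,0,-25],"turn":[0,0,0]},{"translation":[0,0,-25],"turn":[0,0,0]},{"translation":[0,0,-10],"turn":[0,0,0]},{"translation":[0,0,0],"turn":[0,0,0]}]'

```text
time_s: 10.5
ee_pos: [0.4722, -0.0721, 0.0754]
tool_rot: [-0.083, -3.139, -0.001]
wrist_force: [-0.2, 0.0, -0.1]
width: 0.0595
grasp_force: 0.0
```

Call:
apply_moves --commands '[{"translation":[0,0,0],"turn":[0,0,0]},{"translation":[0,0,0],"turn":[0,0,0]},{"translation":[0,0,0],"turn":[0,0,0]},{"translation":[0,0,0],"turn":[0,0,0]}]' --fingers 1 --squeeze 30

```text
time_s: 11.0
ee_pos: [0.4726, -0.0723, 0.0766]
tool_rot: [0.083, 3.139, -0.001]
wrist_force: [-1.5, 0.6, 6.0]
width: 0.0189
grasp_force: 29.3
```

Call:
apply_moves --commands '[{"translation":[0.7,7.4,0],"turn":[0,0,-5]},{"translation":[1.4,7.3,0],"turn":[0,0,-5]},{"translation":[2,7.1,0],"turn":[0,0,-5]},{"translation":[2.6,6.9,0],"turn":[0,0,-5]},{"translation":[3.2,6.7,0],"turn":[0,0,-5]},{"translation":[3.8,6.4,0],"turn":[0,0,-5]},{"translation":[4.3,6.0,0],"turn":[0,0,-5]},{"translation":[4.8,5.6,0],"turn":[0,0,-5]},{"translation":[5.3,5.2,0],"turn":[0,0,-5]},{"translation":[5.7,4.7,0],"turn":[0,0,-5]},{"translation":[6.1,4.2,0],"turn":[0,0,-5]},{"translation":[6.5,3.6,0],"turn":[0,0,-5]},{"translation":[0,0,0],"turn":[0,0,0]},{"translation":[0,0,0],"turn":[0,0,0]},{"translation":[0,0,0],"turn":[0,0,0]}]'

```text
time_s: 12.88
ee_pos: [0.5191, -0.0, 0.0766]
tool_rot: [1.641, 2.678, 0.004]
wrist_force: [-0.5, 6.6, 6.2]
width: 0.0187
grasp_force: 29.6
```

Call:
apply_moves --commands '[{"translation":[0,0,0],"turn":[0,0,0]},{"translation":[0,0,0],"turn":[0,0,0]},{"translation":[0,0,0],"turn":[0,0,0]},{"translation":[0,0,0],"turn":[0,0,0]},{"translation":[0,0,20],"turn":[0,0,0]},{"translation":[0,0,30],"turn":[0,0,0]},{"translation":[0,0,40],"turn":[0,0,0]},{"translation":[-40,10,20],"turn":[0,0,0]},{"translation":[-40,10,0],"turn":[0,0,0]},{"translation":[0,0,0],"turn":[0,0,0]},{"translation":[0,0,0],"turn":[0,0,0]}]' --fingers 0.3

```text
time_s: 14.25
ee_pos: [0.439, 0.0188, 0.186]
tool_rot: [1.642, 2.677, 0.0]
wrist_force: [0.2, -0.3, -0.2]
width: 0.0597
grasp_force: 0.0
```

```bash
python3 -c "
from h import *
c=read_camera('scene');im=c['frame'][180:380,200:440];cv2.imwrite('pics/s3.png',cv2.resize(im,None,fx=3,fy=3,interpolation=cv2.INTER_CUBIC)[...,::-1])
print(sense()['ee_pos'])
for n in('scene','top'):
  c=read_camera(n)
  for k in('plunger_grip','handle','terminal_panel'):print(n,k,[(r['p'],pix2(c,*r['position'],Z[k]+.015*(k[0]=='p'))) for r in place_of(k,c)[:1]])"
```

```text
[0.43928069 0.01869915 0.18583253]
scene plunger_grip [(0.8, array([ 0.67937379, -0.08598484,  0.105     ]))]
scene handle [(0.79, array([ 0.52140146, -0.00662277,  0.09      ]))]
scene terminal_panel [(0.91, array([ 0.58418081, -0.12584803,  0.042     ]))]
top plunger_grip [(0.67, array([ 0.67727239, -0.08275109,  0.105     ]))]
top handle [(0.72, array([ 0.52175403, -0.00761926,  0.09      ]))]
top terminal_panel [(0.61, array([ 0.59111472, -0.12446844,  0.042     ]))]
```

View pics/s3.png

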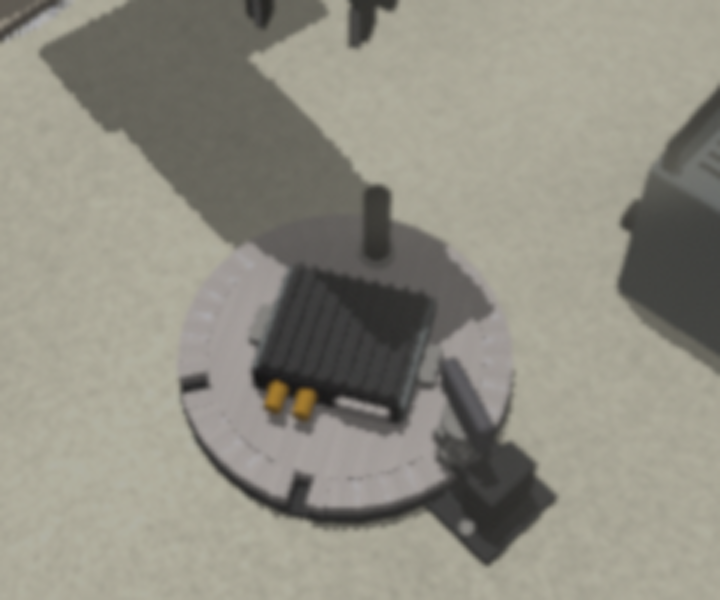

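The panel now faces the meter side, with one notch at about (300,490) against (296,490) before the swing. I'll compare them to subpixel accuracy.

```bash
python3 -c "
from h import *
for n in('scene','top'):
  old=cv2.imread('pics/'+n+'0.png',0).astype(np.float32);c=read_camera(n);new=cv2.cvtColor(c['frame'],cv2.COLOR_RGB2GRAY).astype(np.float32)
  C=np.array([.559,-.077])
  def ang(im):
    out=[]
    P=[[proj(c,[C[0]+r*np.cos(a),C[1]+r*np.sin(a),.026]) for a in np.radians(np.arange(-75,-50,.1))] for r in np.arange(.100,.1145,.001)]
    P=np.float32(P);v=cv2.remap(im,P[...,0],P[...,1],cv2.INTER_CUBIC).mean(0)
    w=np.clip(np.median(v)-15-v,0,None);a=np.arange(-75,-50,.1);return (w*a).sum()/w.sum(),w.max()
  print(n,ang(old),ang(new))
"
```

```text
scene (np.float64(-62.93336933755912), np.float32(92.43583)) (np.float64(-61.97452036276052), np.float32(91.511635))
top (np.float64(-62.768750033050964), np.float32(82.10649)) (np.float64(-61.92439371705598), np.float32(76.140175))
```

Call:
apply_moves --commands '[{"translation":[29,-13,0],"turn":[0,0,5]},{"translation":[29,-13,0],"turn":[0,0,5]},{"translation":[29,-13,0],"turn":[0,0,5]},{"translation":[29,-13,0],"turn":[0,0,5]},{"translation":[29,-13,0],"turn":[0,0,5]},{"translation":[29,-13,0],"turn":[0,0,5]},{"translation":[29,-12,0],"turn":[0,0,5]},{"translation":[28,-12,0],"turn":[0,0,5]},{"translation":[0,0,-20],"turn":[0,0,0]},{"translation":[0,0,-25],"turn":[0,0,0]},{"translation":[0,0,0],"turn":[0,0,0]},{"translation":[0,0,0],"turn":[0,0,0]}]'

```text
time_s: 16.3
ee_pos: [0.6698, -0.0831, 0.1417]
tool_rot: [0.627, 3.078, -0.0]
wrist_force: [-0.1, 0.9, -0.3]
width: 0.0597
grasp_force: 0.0
```

Call:
apply_moves --commands '[{"translation":[0,0,-20],"turn":[0,0,0]},{"translation":[0,0,-18],"turn":[0,0,0]},{"translation":[0,0,-8],"turn":[0,0,0]},{"translation":[0,0,0],"turn":[0,0,0]}]'

```text
time_s: 16.8
ee_pos: [0.6697, -0.0831, 0.0953]
tool_rot: [0.627, 3.078, -0.0]
wrist_force: [0.1, 0.5, 0.1]
width: 0.0594
grasp_force: 0.0
```

Call:
apply_moves --commands '[{"translation":[0,0,0],"turn":[0,0,0]},{"translation":[0,0,0],"turn":[0,0,0]},{"translation":[0,0,0],"turn":[0,0,0]},{"translation":[0,0,0],"turn":[0,0,0]},{"translation":[0,0,0],"turn":[0,0,0]}]' --fingers 1 --squeeze 50

```text
time_s: 17.42
ee_pos: [0.6698, -0.0832, 0.0955]
tool_rot: [0.627, 3.077, -0.0]
wrist_force: [0.0, -0.2, 6.3]
width: 0.0109
grasp_force: 50.4
```

Call:
apply_moves --commands '[{"translation":[0,0,4],"turn":[0,0,0]},{"translation":[0,0,3],"turn":[0,0,0]},{"translation":[0,0,0],"turn":[0,0,0]},{"translation":[0,0,0],"turn":[0,0,-7]},{"translation":[0,0,0],"turn":[0,0,-7]},{"translation":[0,0,0],"turn":[0,0,-7]},{"translation":[0,0,0],"turn":[0,0,-7]},{"translation":[0,0,0],"turn":[0,0,-7]},{"translation":[0,0,0],"turn":[0,0,-7]},{"translation":[0,0,0],"turn":[0,0,-7]},{"translation":[0,0,0],"turn":[0,0,-7]},{"translation":[0,0,0],"turn":[0,0,-7]},{"translation":[0,0,0],"turn":[0,0,-7]},{"translation":[0,0,0],"turn":[0,0,0]},{"translation":[0,0,0],"turn":[0,0,0]}]'

```text
time_s: 19.3
ee_pos: [0.6703, -0.0826, 0.1014]
tool_rot: [2.279, 2.162, 0.002]
wrist_force: [6.9, 1.0, -10.2]
width: 0.0104
grasp_force: 48.8
```

Call:
apply_moves --commands '[{"translation":[1,0,-4],"turn":[0,0,0]},{"translation":[0,0,-4],"turn":[0,0,0]},{"translation":[0,0,-4],"turn":[0,0,0]},{"translation":[0,0,-4],"turn":[0,0,0]},{"translation":[0,0,-4],"turn":[0,0,0]},{"translation":[0,0,-2],"turn":[0,0,0]},{"translation":[0,0,0],"turn":[0,0,0]},{"translation":[0,0,0],"turn":[0,0,0]}]'

```text
time_s: 20.3
ee_pos: [0.6707, -0.0829, 0.0805]
tool_rot: [2.279, 2.161, 0.001]
wrist_force: [2.0, 5.1, 3.3]
width: 0.0105
grasp_force: 50.5
```

Call:
apply_moves --commands '[{"translation":[0,0,0],"turn":[0,0,0]},{"translation":[0,0,0],"turn":[0,0,0]},{"translation":[0,0,0],"turn":[0,0,0]},{"translation":[0,0,0],"turn":[0,0,0]},{"translation":[0,0,20],"turn":[0,0,0]},{"translation":[0,0,30],"turn":[0,0,0]},{"translation":[0,0,40],"turn":[0,0,0]},{"translation":[-40,0,30],"turn":[0,0,0]},{"translation":[-45,0,0],"turn":[0,0,0]},{"translation":[-45,0,0],"turn":[0,0,0]},{"translation":[-45,0,0],"turn":[0,0,0]},{"translation":[-45,0,0],"turn":[0,0,0]},{"translation":[0,0,0],"turn":[0,0,0]},{"translation":[0,0,0],"turn":[0,0,0]}]' --fingers 0.3

```text
time_s: 22.05
ee_pos: [0.451, -0.0833, 0.2003]
tool_rot: [2.279, 2.16, 0.001]
wrist_force: [1.0, 0.9, -0.3]
width: 0.0595
grasp_force: 0.0
```

```bash
python3 -c "
from h import *
c=read_camera('scene');f=lambda im:cv2.resize(im[290:370,320:400],(400,400),interpolation=cv2.INTER_CUBIC)
cv2.imwrite('pics/s4.png',np.hstack([f(cv2.imread('pics/scene0.png')),f(c['frame'][...,::-1])]))
cv2.imwrite('pics/s5.png',cv2.resize(c['frame'][180:480,200:440],None,fx=2,fy=2,interpolation=cv2.INTER_CUBIC)[...,::-1])
for n in('scene','top'):
  old=cv2.imread('pics/'+n+'0.png',0).astype(np.float32);c=read_camera(n);new=cv2.cvtColor(c['frame'],cv2.COLOR_RGB2GRAY).astype(np.float32)
  C=np.array([.559,-.077])
  def ang(im):
    P=np.float32([[proj(c,[C[0]+r*np.cos(a),C[1]+r*np.sin(a),.026]) for a in np.radians(np.arange(-75,-50,.1))] for r in np.arange(.100,.1145,.001)])
    v=cv2.remap(im,P[...,0],P[...,1],cv2.INTER_CUBIC).mean(0)
    w=np.clip(np.median(v)-15-v,0,None);a=np.arange(-75,-50,.1);return (w*a).sum()/w.sum()
  print(n,ang(old),ang(new))
"
```

```text
scene -62.93336933755912 -62.60465141355011
top -62.768750033050964 -62.529643123417536
```

View pics/s4.png

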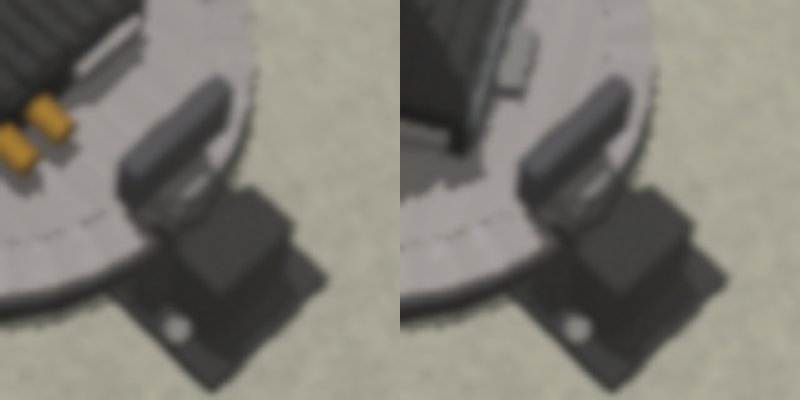

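View pics/s5.png

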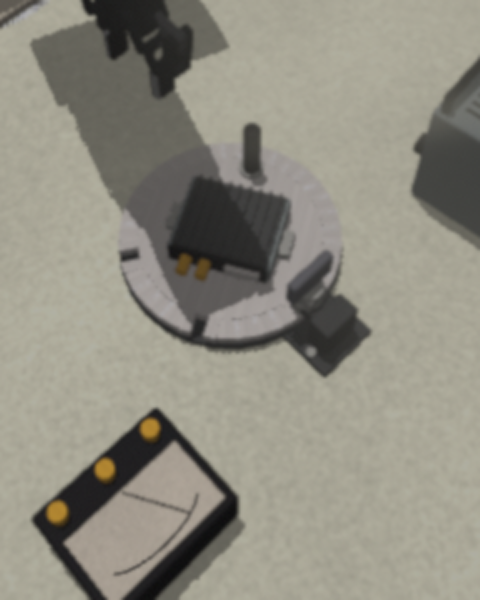

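The side-by-side crop shows the T-bar at (575,135) in the same home position as at the start (175,135). The pin pulled the plate in from about 0.9° off to about 0.3°. The panel faces the meter, so I'm handing in.

```bash
python3 -c "
from plant import *
print(close_job())"
```

```text
the job is handed in; nothing more can be done
None
```

The module's terminal panel now faces the meter, the plunger looks fully home in the -60° notch with the plate locked, the gripper is clear, and I never touched the bystanders; the job was handed in at about 22 s of the 64 s, but no verdict came back.

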